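# Side stand down, then hold the model motorcycle upright

## Task

The model motorcycle leans on the rest post of its wheel dock. While it still leans there, flip its side stand fully down by the tang until it snaps over, then grip the motorcycle by the black seat rail on top, bring it upright without letting it tip over past upright onto its stand, and finish while still holding it upright by the rail. Leave everything else on the table where it is.

Things in the scene. Friction and masses are not known exactly. Their poses are not given: they have to be found in the camera images.
- dock: steel wheel dock, fixed: plate 200 (x) x 400 (y) x 12 mm. Origin: centre of its underside, on the table. y runs along the motorcycle (front wheel at -y, rear at +y); the side stand is on the +x side, the post on the -x side; z up. Four cheeks, up to 34 mm high, flank the wheels. The motorcycle rocks about a line along y at x = 0, 20 mm above the table
- bike: model motorcycle chassis, 350 mm long, 0.9 kg, wheels strapped into the dock: it only rocks sideways and, top-heavy, tips if let go near upright. Origin on the rocking line, 20 mm above the table; upright its axes equal the dock's. Frame plate 28 mm thick, y -65 to 65, z 40 to 110 mm; battery above it to z 138, 34 mm thick; handlebar 120 mm wide at y -80, z 157 mm
- lean (a joint): sideways lean of the motorcycle, rad: 0 is upright, negative leans to the post's side (-x of the dock), positive to the side-stand side. It starts resting on the post at about -0.26 to -0.36. With the side stand down, its foot meets the dock plate at about +0.18
- seat_rail: straight black seat rail on top of the motorcycle, the part to grip: 26 mm thick (x), 120 mm long (y), 24 mm high (z), clear at both sides and for 28 mm below it over the battery. Origin at its centre, 178 mm above the rocking line and 35 mm behind the dock's centre (+y); its axes are the motorcycle's
- kick (a joint): angle of the steel side stand, rad: 0 folded up (leg points rearward, +y, and slightly up along the motorcycle), 1.75 fully down at its stop (leg points down). An over-centre spring pulls it to 0 below 0.875 and to 1.75 above; at either stop it takes about 2 N at the tang to move it. It turns about the motorcycle's x axis through pivot
- tang (a point): point on the side stand's tang, a 9 mm steel bar sticking out sideways (along the motorcycle's x) from the leg. The bar is 53 mm long, this point 31 mm from its root, 22 mm from its outer end. In the motorcycle's frame it lies at x = 73, y = 56 cos(0.15 - kick), z = 75 + 56 sin(0.15 - kick) mm. The leg, 12 mm thick, goes on 14 mm past the tang's root
- pivot (a point): side stand's pivot on the motorcycle: at x = 30, y = 0, z = 75 mm in the motorcycle's frame
- post: rest post, fixed on the dock plate at its -x side: a 12 mm rod with a 20 mm rubber ball on top, ball centre 100 mm above the table. The motorcycle's frame plate leans on the ball at the start. Origin under its foot, 12 mm above the table
- wheel_a: flat-lying spare wheel, 84 mm across, 36 mm high; loose, to be left alone. Origin at its underside
- wheel_b: flat-lying spare wheel, 90 mm across, 45 mm high; loose, to be left alone. Origin at its underside
- pack_a: grey battery pack 45 x 135 x 24 mm, near the dock's post side; loose, to be left alone. Origin at its underside
- pack_b: grey battery pack 45 x 135 x 24 mm; loose, to be left alone. Origin at its underside
- driver: screwdriver 180 mm long, lying near the dock's stand side; loose, to be left alone
- nut_pot: small open aluminium pot, 56 mm across, 35 mm high, near the dock's stand side; loose, to be left alone. Origin at its underside
- bottle: small white bottle, 48 mm across, 120 mm high; loose, to be left alone. Origin at its underside

How it is judged:
By the outcome, as a careful person would: the job done as asked, in the order asked, and still so for the second after the job is handed in, while the arm keeps its last pose, push and grip.
It also fails if it takes over 45 s, if anything falls off the work surface, if the arm or the gripper's body presses on something with over 40 N, if the wrist force passes 120 N, or if a joint passes its speed limit or range.

## Robot

A 6-joint arm with a two-finger parallel gripper is mounted at the origin on the work surface. World frame = base frame: x ahead of the robot, y to its left, z up, the work surface at z = 0. Lengths are in m, angles in rad, forces in N, time in s.
With the tool pointing down it reaches from about 0.35 to 0.95 m from the base axis. Payload 17.4 kg.
Tool frame: the origin (TCP) lies between the finger pads; the fingertips stand env.tcp_to_tips ahead of it and the grasp point (between the pads) lies 3 mm ahead of it (env.tcp_to_tips is the distance from the TCP to the fingertips, in m); z points along the fingers, y is the direction in which the jaws open and shut (so a half turn about z gives the same grasp; the last joint's range is limited). The gripper opens to 93 mm and grips with 3 to 60 N. Pads are 15 mm wide; open, the fingers measure 128 mm over their backs; the gripper's body (75 mm by 188 mm) begins 65 mm behind the grasp point.
Start: joints at [1.271, 0.116, 1.442, -0, 1.584, -0.038], TCP at [0.175, 0.652, 0.241] pointing down, gripper open.
Joint ranges: [-2.83, 2.83], [-0.83, 2.19], [0.07, 2.5], [-1.14, 4.28], [0.01, 3], [-2.97, 2.97]. Speed limits (rad/s): [1.89, 1.89, 2.22, 3.14, 3.14, 3.14].

## Interface

Orientations are given as [roll, pitch, yaw] about the fixed x, y, z axes, in that order (R = Rz(yaw) Ry(pitch) Rx(roll)).
In Python, from rig import env gives the robot as it stands.
- The arm moves only by the tool step_arm, never from a script. Its argument "steps" is a list of rows, each a list of 4 numbers: the shift along the tool's x, y, z in units of 40 mm (1.0 is 40 mm), then the turn about the tool's z in units of 6 degrees (1.0 is 6 degrees). In form: [[dx, dy, dz, twist], ...]. A call has exactly 10 rows; each row shifts and turns the commanded pose from where the row before left it, along the tool's axes as they then stand; what a row does not reach is not made up. A row lasts 1/8 s, in which the tool goes at most 62.5 mm and 10.7 degrees, less where a joint would pass 70% of its speed; a pose out of reach is approached as far as the arm can. A call is refused whole if a number of a shift passes 1 or a number of a turn 1, either way. A call with a gripper value outside its range is refused whole. "jaw" is the finger opening in mm, from 0 to 93, set as the call begins (left out, the last holds). The fingers move at their own pace and stop on an object; "grip_force" is the grip in N (left out, the last holds). Time passes only in rows, so rows that do not move let the fingers close, or fill a call up. It gives the time, the measured TCP pose, the force and the opening at its end, in the units of the state.
- env.get_obs(): the state, without advancing time (a new reading comes with each control period).
- env.get_image(name): name is "scene" or "side" or "wrist"; returns a dict with "color" (480x640x3 uint8, red, green, blue), "K" (3x3 intrinsics, pixels), "dist" ([k1, k2, p1, p2, k3] as OpenCV has them; the pictures are not rectified), "T" (4x4, takes a point from camera to world coordinates). Camera axes: x right, y down, z forward; pixel columns grow to the right and rows downward; lengths in m; the calibration is good to about 2 mm. A picture is of the moment at which its call begins. There is no depth.
- env.hand_in(): hands the job in, once; it reports no verdict.
The state is a dict: "time": time; "qpos": joint angles; "dq": joint speeds; "effort": joint torques, N m; "position": TCP position; "tool_rot": TCP orientation; "ft_force": force on the tool from outside, world axes, zero at the start; "moment": the same for the moment, N m; "width": opening from 0.0 (shut) to 1.0 (fully open).
Only numpy, scipy, OpenCV 4.12 (cv2) and the standard library are available. Lean on these libraries where they do the work, as an engineer would, in place of code of your own. Each camera call takes 0.05 s, during which the arm holds its last target.

## Working session

There is one attempt and no reset: what is moved stays moved. The work goes in short steps, Python scripts to look and compute and a tool call to move; the robot and the scene stay as the last step left them, time stands still between calls to the robot, and variables do not carry over. Pictures are saved under pics/ and viewed, and the job is handed in when it is done.

Besides the shell and the picture viewer there is one more tool, called after "Call:" as name(argument=value, ...) on one line, values as JSON. step_arm: Moves the arm, as the interface text tells. Its arguments: {"type":"object","properties":{"steps":{"type":"array","items":{"type":"array","items":{"type":"number"}}},"jaw":{"type":"number"},"grip_force":{"type":"number"}},"required":["steps"]}

```bash
ls; mkdir -p pics; python3 - <<'E'
from rig import env
import cv2
for n in ["scene","side","wrist"]:
    im=env.get_image(n)
    cv2.imwrite(f"pics/{n}0.png",im["color"][:,:,::-1])
    print(n,im["K"].round(1).tolist(),im["dist"],im["T"].round(3).tolist())
o=env.get_obs();print(o, env.tcp_to_tips)
E
```

```text
pics
scene [[561.5, 0.0, 320.0], [0.0, 561.5, 242.7], [0.0, 0.0, 1.0]] [0.03864435 0.         0.         0.         0.        ] [[-0.843, 0.448, -0.297, 0.955], [0.537, 0.716, -0.446, 0.594], [0.013, -0.536, -0.844, 1.236], [0.0, 0.0, 0.0, 1.0]]
side [[571.4, 0.0, 313.9], [0.0, 571.4, 241.8], [0.0, 0.0, 1.0]] [-0.12186475  0.          0.          0.          0.        ] [[-0.89, -0.311, 0.333, 0.037], [-0.455, 0.581, -0.675, 1.074], [0.016, -0.752, -0.659, 1.181], [0.0, 0.0, 0.0, 1.0]]
wrist [[337.0, 0.0, 317.7], [0.0, 337.0, 242.5], [0.0, 0.0, 1.0]] [-0.02662654  0.          0.          0.          0.        ] [[0.259, 0.932, 0.255, 0.104], [0.966, -0.249, -0.069, 0.671], [-0.001, 0.264, -0.965, 0.385], [0.0, 0.0, 0.0, 1.0]]
{'time': 0.15, 'qpos': array([ 1.27120290e+00,  1.16375208e-01,  1.44208349e+00, -1.38531038e-05,
        1.58397114e+00, -3.78113423e-02]), 'dq': array([-0.00015825,  0.0002685 , -0.00290241, -0.00030033, -0.00088052,
       -0.00091903]), 'effort': array([ 9.78742719e-04, -7.21788025e+01, -6.22929096e+01,  7.80122448e-02,
        2.25113978e-02, -4.30075909e-05]), 'position': array([0.17467624, 0.651884  , 0.24009274]), 'tool_rot': array([-3.14075554e+00, -1.78053725e-05,  2.87981039e+00]), 'ft_force': array([0.030767  , 0.3764039 , 0.49012159]), 'moment': array([-0.02251672, -0.01251531, -0.02189365]), 'width': 1.0002643577611559} 0.022
```

View pics/scene0.png

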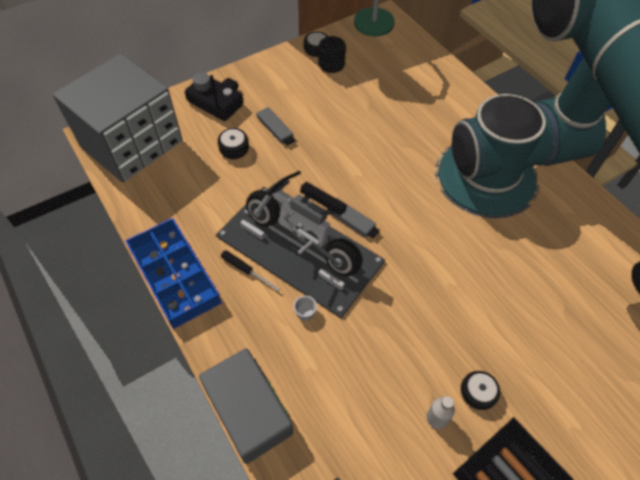

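View pics/side0.png

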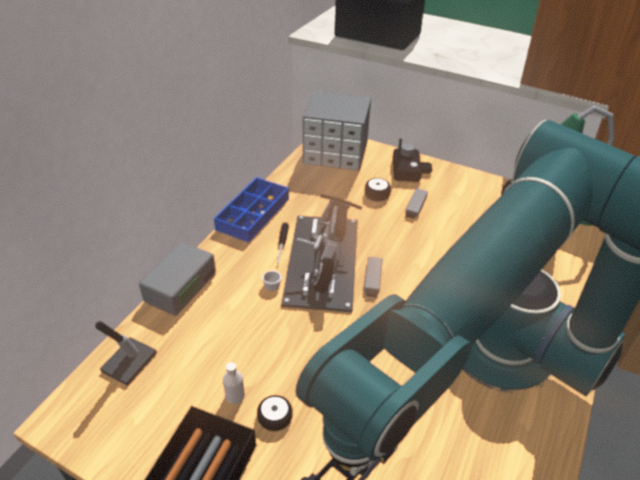

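View pics/wrist0.png

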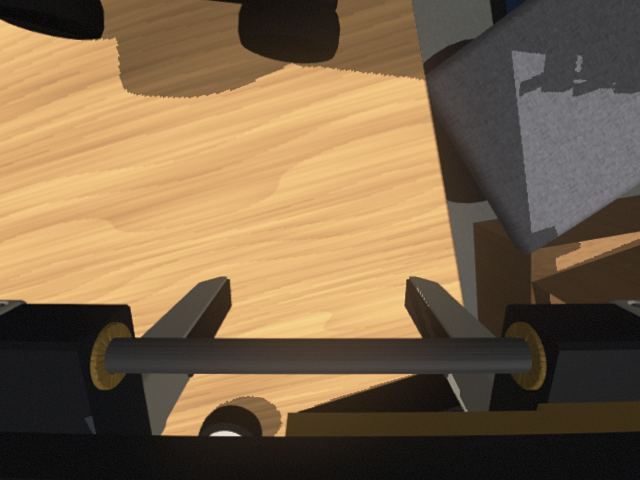

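The scene view shows the dock around (300,245) with the bike leaning towards the robot side (+u). The side view shows the dock around (320,260). I'll zoom in on both.

```bash
cat > h.py <<'E'
import numpy as np, cv2
from rig import env
def ray(im,uv):
    p=cv2.undistortPoints(np.array([[uv]],float),im["K"],im["dist"])[0,0]
    T=im["T"]; return T[:3,3], T[:3,:3]@np.array([p[0],p[1],1])
def plane(im,uv,z):
    o,d=ray(im,uv); return o+d*(z-o[2])/d[2]
def tri(im1,uv1,im2,uv2):
    o1,d1=ray(im1,uv1);o2,d2=ray(im2,uv2)
    d1=d1/np.linalg.norm(d1);d2=d2/np.linalg.norm(d2)
    s=np.linalg.lstsq(np.stack([d1,-d2],1),o2-o1,rcond=None)[0]
    a=o1+d1*s[0];b=o2+d2*s[1]; return (a+b)/2,np.linalg.norm(a-b)
def proj(im,P):
    T=np.linalg.inv(im["T"]); 
    return cv2.projectPoints(np.atleast_2d(P).astype(float),cv2.Rodrigues(T[:3,:3])[0],T[:3,3],im["K"],im["dist"])[0][:,0]
def crop(im,x0,y0,w,h,s,name):
    c=cv2.resize(im["color"][y0:y0+h,x0:x0+w,::-1],None,fx=s,fy=s,interpolation=cv2.INTER_CUBIC)
    cv2.imwrite("pics/"+name,c)
E
python3 - <<'E'
from h import *
crop(env.get_image("scene"),205,150,200,175,4,"s1.png")
crop(env.get_image("side"),250,180,150,150,4,"d1.png")
E
```

```text
(no output)
```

View pics/s1.png

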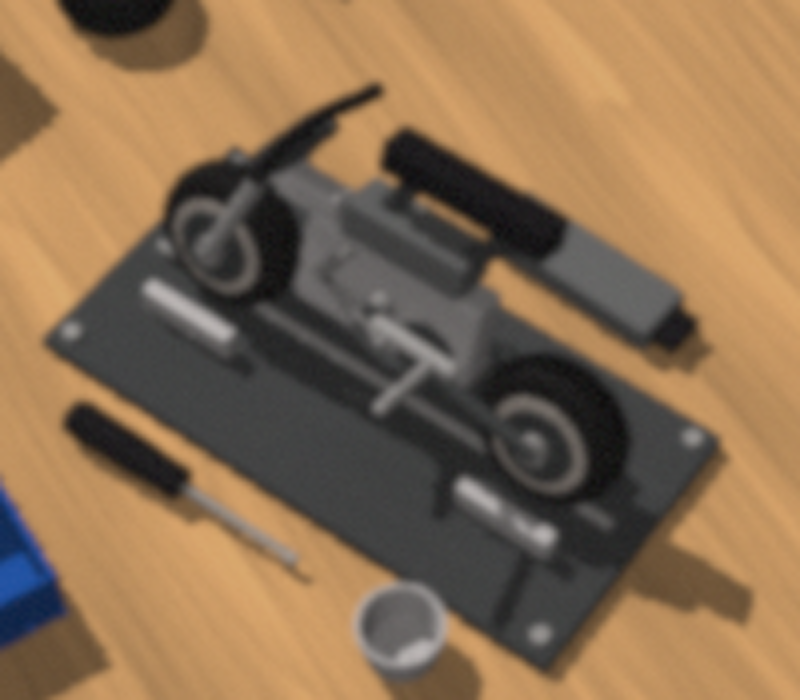

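View pics/d1.png

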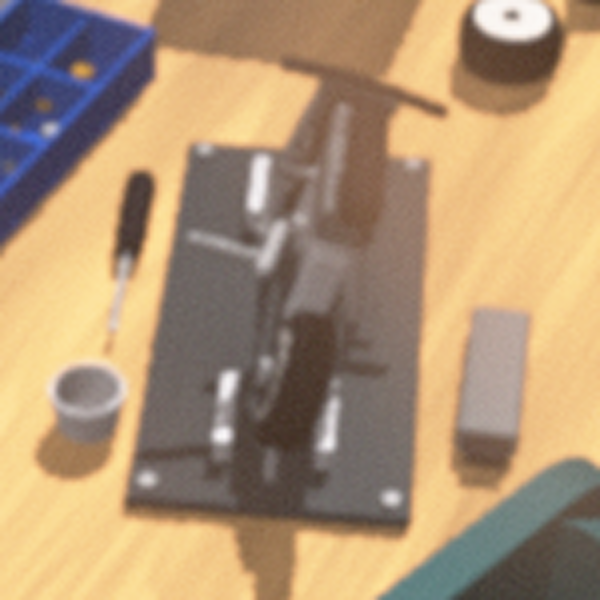

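```bash
cat >> h.py <<'E'
def dockfit(S,D):
    sc=[(216.75,235),(341.5,316.3),(384.5,259.7)]; 
    names=[(100,-200),(100,200),(-100,200),(-100,-200)]
    P=[];Q=[]
    for uv,n in zip(sc,names[:3]): P.append(plane(S,uv,.012)[:2]);Q.append(n)
    for uv,n in zip([(297.5,216.2),(281.5,305),(352,308.7),(357,219.5)],[(100,-200),(100,200),(-100,200),(-100,-200)]):
        P.append(plane(D,uv,.012)[:2]);Q.append(n)
    P=np.array(P);Q=np.array(Q)/1000
    a=Q-Q.mean(0);b=P-P.mean(0)
    th=np.arctan2((a[:,0]*b[:,1]-a[:,1]*b[:,0]).sum(),(a*b).sum())
    R=np.array([[np.cos(th),-np.sin(th)],[np.sin(th),np.cos(th)]])
    t=P.mean(0)-R@Q.mean(0)
    return th,t,P-(Q@R.T+t)
E
python3 - <<'E'
from h import *
np.set_printoptions(precision=4,suppress=True)
S=env.get_image("scene");D=env.get_image("side")
th,t,r=dockfit(S,D);print(th,t);print(r*1000)
R=np.eye(3);R[:2,:2]=[[np.cos(th),-np.sin(th)],[np.sin(th),np.cos(th)]]
o=np.array([*t,.02])
c=lambda x,y:(205+x/4,150+y/4); d=lambda x,y:(250+x/4,180+y/4)
for n,a,b in [("tip",c(378,410),d(191,236)),("root",c(434,363),d(260,257)),("legend",c(452,368),d(264,268)),("bar L",c(380,90),d(445,112)),("barR",c(250,170),d(285,60)),("railrear",c(548,232),None)]:
    if b is None: continue
    P,e=tri(S,a,D,b);print(n,P,e,"dock",R.T@(P-o))
for lean in (-.26,-.31,-.36):
    cl,sl=np.cos(lean),np.sin(lean)
    Rl=np.array([[cl,0,sl],[0,1,0],[-sl,0,cl]])
    f=lambda p:R@Rl@np.array(p)+o
    pts=[f((.095,.056*np.cos(.15),.075+.056*np.sin(.15))),f((.042,.056*np.cos(.15),.075+.056*np.sin(.15))),f((0,.095,.19)),f((0,-.025,.19)),f((.06,-.08,.157)),f((-.06,-.08,.157))]
    print(lean,((proj(S,pts)-[205,150])*4).round(0).tolist());print(((proj(D,pts)-[250,180])*4).round(0).tolist())
E
```

```text
0.38249661236222365 [ 0.5727 -0.0691]
[[-1.7055  2.315 ]
 [ 1.3997 -4.1161]
 [ 7.4336 -2.0313]
 [-6.4491  5.1244]
 [-4.2329 -0.0361]
 [ 3.435  -4.2103]
 [ 0.1192  2.9545]]
tip [0.6175 0.0028 0.124 ] 0.002164803311541612 dock [0.0684 0.0499 0.104 ]
root [ 0.5696 -0.0123  0.1133] 0.0004153076760805253 dock [0.0184 0.0538 0.0933]
legend [ 0.5622 -0.004   0.1126] 0.00035111155433280734 dock [0.0146 0.0643 0.0926]
bar L [ 0.5037 -0.1804  0.1516] 0.0017066256475686745 dock [-0.1056 -0.0775  0.1316]
barR [ 0.6155 -0.1419  0.1867] 0.0024473680538447933 dock [ 0.0126 -0.0835  0.1667]
-0.26 [[383.0, 414.0], [435.0, 367.0], [563.0, 232.0], [393.0, 134.0], [249.0, 180.0], [370.0, 89.0]]
[[186.0, 241.0], [258.0, 261.0], [357.0, 204.0], [367.0, 94.0], [279.0, 61.0], [435.0, 105.0]]
-0.31 [[389.0, 405.0], [440.0, 361.0], [571.0, 224.0], [402.0, 127.0], [258.0, 170.0], [376.0, 88.0]]
[[194.0, 238.0], [265.0, 260.0], [371.0, 208.0], [380.0, 98.0], [290.0, 61.0], [444.0, 111.0]]
-0.36 [[394.0, 396.0], [444.0, 355.0], [580.0, 217.0], [411.0, 120.0], [267.0, 161.0], [383.0, 87.0]]
[[202.0, 235.0], [271.0, 260.0], [384.0, 212.0], [392.0, 103.0], [302.0, 61.0], [452.0, 118.0]]
```

Dock fit: θ ≈ 0.3825, origin (0.573, -0.069). The handlebar and tang triangulations both agree with a lean of about -0.29. Next I'll travel above the tang with the jaws shut.

Call:
step_arm(steps=[[-0.72,-0.66,-0.15,0],[-0.72,-0.66,-0.15,0],[-0.72,-0.66,-0.15,0],[-0.72,-0.66,-0.15,0],[-0.72,-0.66,-0.15,0],[-0.72,-0.66,-0.15,0],[-0.72,-0.66,-0.15,0],[-0.72,-0.66,-0.15,0],[-0.72,-0.66,-0.15,0],[-0.72,-0.66,-0.15,0]], jaw=0, grip_force=20)

```text
time: 1.6
position: [0.385, 0.3213, 0.301]
tool_rot: [3.141, 0.0, 2.88]
ft_force: [0.0, 0.6, -0.4]
width: 0.013
```

Call:
step_arm(steps=[[-0.72,-0.66,0,0],[-0.72,-0.66,0,0],[-0.72,-0.66,0,0],[-0.72,-0.66,0,0],[-0.72,-0.66,0,0],[-0.72,-0.66,0,0],[-0.72,-0.66,0,0],[-0.72,-0.66,0,0],[-0.72,-0.66,0,0],[0,0,0,0]])

```text
time: 2.85
position: [0.5742, 0.024, 0.3001]
tool_rot: [-3.141, -0.001, 2.877]
ft_force: [0.2, 0.2, 0.3]
width: 0.009
```

Call:
step_arm(steps=[[0,0,0,1],[0,0,0,1],[0,0,0,1],[0,0,0,1],[0,0,0,1],[0,0,0,1],[0,0,0,1],[0,0,0,1],[0,0,0,1],[0,0,0,1]])

```text
time: 4.1
position: [0.5731, 0.0266, 0.3008]
tool_rot: [3.141, -0.0, 1.83]
ft_force: [0.3, 0.6, 0.5]
width: 0.005
```

Call:
step_arm(steps=[[0,0,0,1],[0,0,0,1],[0,0,0,1],[0,0,0,1],[0,0,0,1],[0,0,0,1],[0,0,0,1],[0,0,0,1],[0,0,0,1],[0,0,0,1]])

```text
time: 5.35
position: [0.5731, 0.0266, 0.3008]
tool_rot: [3.142, -0.0, 0.783]
ft_force: [0.6, 1.1, 0.9]
width: 0.008
```

```bash
python3 - <<'E'
from h import *
im=env.get_image("wrist");cv2.imwrite("pics/w1.png",im["color"][:,:,::-1])
o=env.get_obs();print(o["time"],o["position"],o["tool_rot"],o["qpos"],o["ft_force"],o["width"])
E
```

```text
5.4 [0.5731081  0.02655147 0.30081024] [ 3.14155222e+00 -2.29040451e-04  7.77253917e-01] [ 1.77029994e-03 -1.14191313e-01  1.57550934e+00  1.32257394e-04
  1.68008276e+00  7.95327152e-01] [ 0.22525348  0.15048814 -0.00170416] 0.007707206081198097
```

View pics/w1.png

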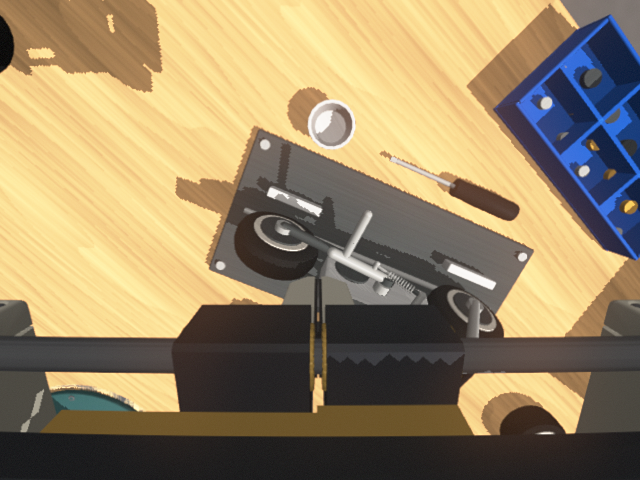

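The wrist view shows dock corners at (258,128), (533,250) and (210,268), with the tang running from (352,256) to (367,214). I'll refine the fit from these.

```bash
python3 - <<'E'
from h import *
np.set_printoptions(precision=4,suppress=True)
W=env.get_image("wrist");S=env.get_image("scene")
crop(W,200,110,200,150,4,"w1c.png")
P=[plane(W,u,.012) for u in [(258,128),(533,250),(210,268)]];print(np.array(P))
print(np.linalg.norm(P[0]-P[1]),np.linalg.norm(P[0]-P[2]), np.arctan2(*(P[0]-P[1])[:2][::-1])-np.pi/2)
th=.3825;t=np.array([.5727,-.0691])
R=np.eye(3);R[:2,:2]=[[np.cos(th),-np.sin(th)],[np.sin(th),np.cos(th)]];o=np.array([*t,.02])
for p in P: print(R.T@(p-o))
l=-.29
f=lambda p:R@np.array([[np.cos(l),0,np.sin(l)],[0,1,0],[-np.sin(l),0,np.cos(l)]])@np.array(p)+o
pt=[f((.095,.0554,.0834)),f((.042,.0554,.0834))];print("tang pred",proj(W,pt), "dockcorner", proj(W,[R@np.array([x,y,-.008])+o for x,y in((.1,.2),(.1,-.2),(-.1,.2))]))
print("tip at plane",R.T@(plane(W,(367,214),.127)-o))
E
```

```text
[[ 0.594   0.1494  0.012 ]
 [ 0.7391 -0.2208  0.012 ]
 [ 0.4129  0.0748  0.012 ]]
0.39766405496818924 0.1958564855032962 0.37375052330932523
[ 0.1013  0.1948 -0.008 ]
[ 0.0978 -0.2029 -0.008 ]
[-0.0946  0.1931 -0.008 ]
tang pred [[362.0741 212.9055]
 [339.8473 254.9961]] dockcorner [[253.6364 127.2966]
 [532.0781 247.7743]
 [204.0191 269.6313]]
tip at plane [0.068  0.0506 0.107 ]
```

View pics/w1c.png

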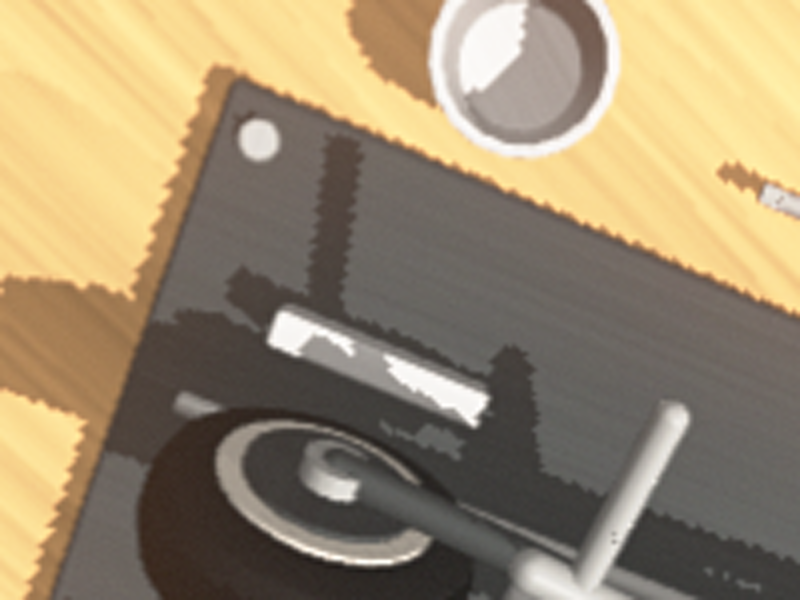

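Call:
step_arm(steps=[[0,0,0,0.95],[0,0,0,0.95],[0,0,0,0.95],[0,0,0,0.95],[0.17,0.53,0.5,0],[0.17,0.53,0.5,0],[0,0,0.6,0],[0,0,0.6,0],[0,0,0.6,0],[0,0,0.35,0]])

```text
time: 6.75
position: [0.6019, -0.0092, 0.1718]
tool_rot: [-3.14, 0.003, 0.388]
ft_force: [-0.3, 0.5, -0.7]
width: 0.007
```

```bash
python3 - <<'E'
from h import *
for n in("wrist","scene","side"):
    im=env.get_image(n)
    if n=="wrist": cv2.imwrite("pics/w2.png",im["color"][:,:,::-1])
    if n=="scene": crop(im,205,150,200,150,4,"s2.png")
    if n=="side": crop(im,250,150,200,150,4,"d2.png")
o=env.get_obs();print(o["time"],o["position"],o["tool_rot"],o["ft_force"])
E
```

```text
6.9 [ 0.60203107 -0.00871339  0.17374558] [-3.14100935e+00  1.38407227e-03  3.87864101e-01] [ 0.41625059 -0.068068    0.7983084 ]
```

View pics/w2.png

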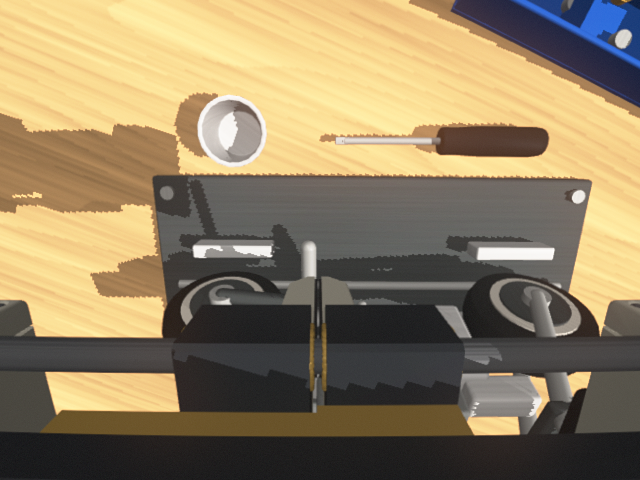

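View pics/s2.png

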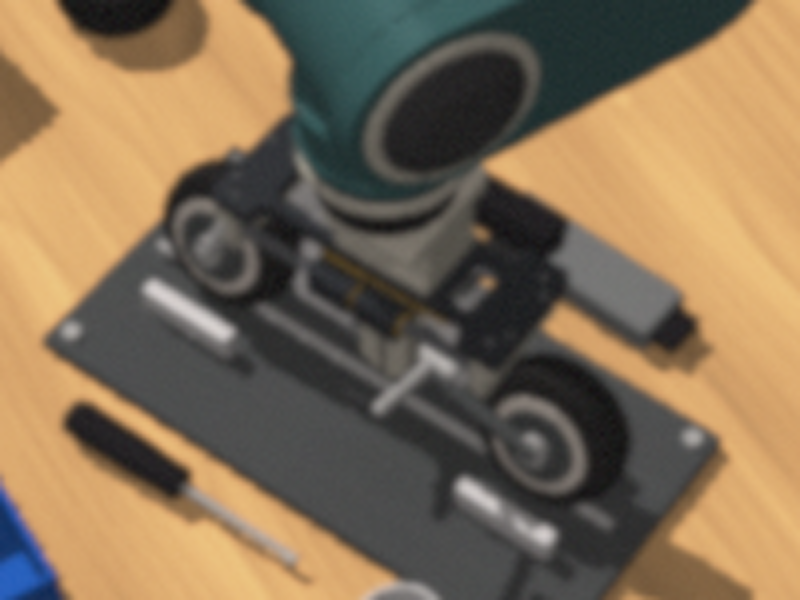

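View pics/d2.png

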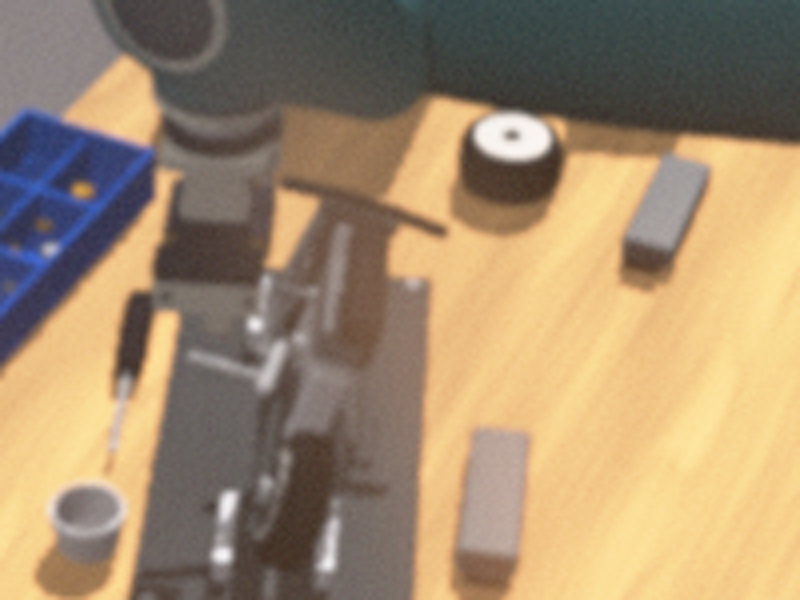

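```bash
python3 - <<'E'
from h import *
S=env.get_image("scene");D=env.get_image("side");W=env.get_image("wrist")
o=env.get_obs();p=o["position"]; tip=p-[0,0,.022]
print("fingertip scene crop",(proj(S,tip)-[205,150])*4,"side",(proj(D,tip)-[250,150])*4,"wrist",proj(W,tip))
th=.38;R=np.array([[np.cos(th),-np.sin(th)],[np.sin(th),np.cos(th)]]);t=np.array([.5756,-.0722])
print("tip in dock",R.T@(p[:2]-t))
print("tang outer by wrist",R.T@(plane(W,(309,243),.127)[:2]-t),"scene",R.T@(plane(S,(205+378/4,150+410/4),.127)[:2]-t),"side",R.T@(plane(D,(250+191/4,150+356/4),.127)[:2]-t))
E
```

```text
fingertip scene crop [[389.16513068 355.26021863]] side [[216.30233001 322.45870203]] wrist [[318.16832768 292.0543374 ]]
tip in dock [0.04864675 0.04925619]
tang outer by wrist [0.06857753 0.05480474] scene [0.06912102 0.05599576] side [0.065678  0.0562403]
```

Call:
step_arm(steps=[[0,0,0.14,0],[0,0,0.14,0],[0,0,0.14,0],[0,0,0.14,0],[0,0,0.14,0],[0,0,0.14,0],[0,0.03,0.14,0],[0,0.03,0.14,0],[0,0.03,0.14,0],[0,0.03,0.14,0]])

```text
time: 8.3
position: [0.6039, -0.0129, 0.1183]
tool_rot: [3.141, 0.0, 0.387]
ft_force: [1.4, -0.8, 1.1]
width: 0.004
```

```bash
python3 - <<'E'
from h import *
crop(env.get_image("side"),250,180,150,130,4,"d3.png")
crop(env.get_image("scene"),205,150,200,150,4,"s3.png")
E
```

```text
(no output)
```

View pics/d3.png

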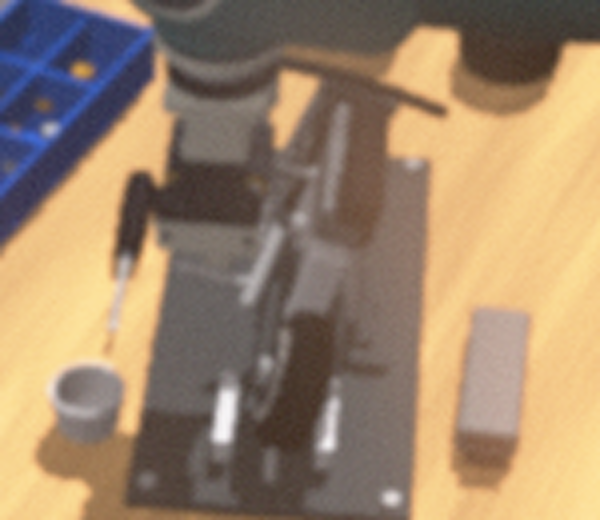

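View pics/s3.png

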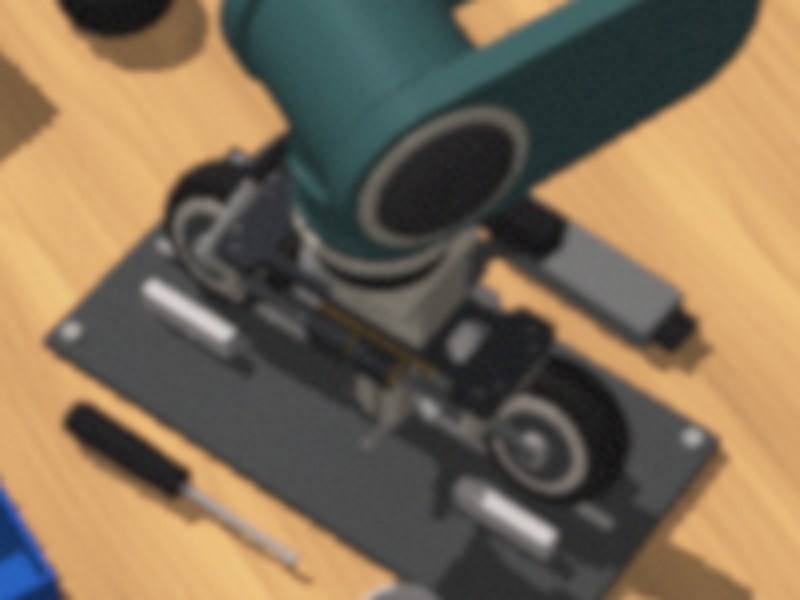

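Call:
step_arm(steps=[[0,0.03,0.08,0],[0,0.03,0.08,0],[0,0.03,0.08,0],[0,0.03,0.08,0],[0,0.03,0.08,0],[0,0.03,0.08,0],[0,0.03,0.08,0],[0,0.03,0.08,0],[0,0,0.06,0],[0,0,0,0]])

```text
time: 9.65
position: [0.6074, -0.0216, 0.0904]
tool_rot: [-3.141, 0.0, 0.387]
ft_force: [0.2, -0.2, -0.9]
width: 0.003
```

```bash
python3 - <<'E'
from h import *
crop(env.get_image("side"),250,180,150,130,4,"d4.png")
crop(env.get_image("scene"),205,150,200,150,4,"s4.png")
E
```

```text
(no output)
```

View pics/d4.png

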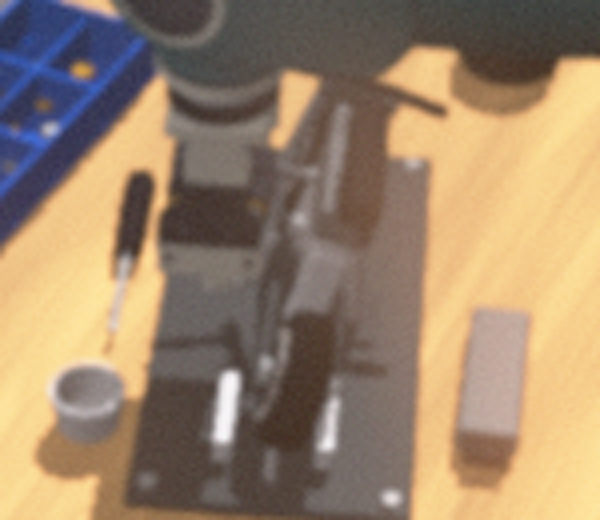

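View pics/s4.png

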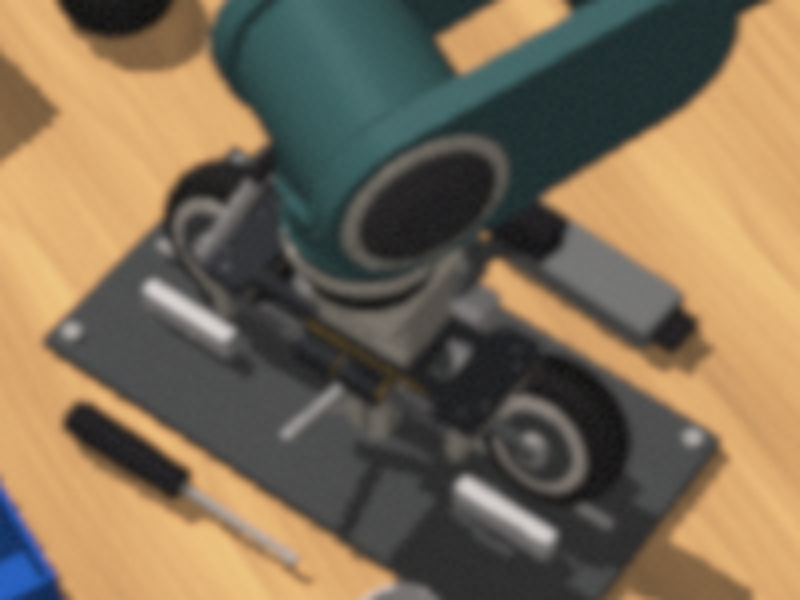

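The tang has snapped forward and down, now at crop (290,435)–(340,390), while the bike still leans. Now retreat up and over the rail.

Call:
step_arm(steps=[[0,0,-0.8,0],[0,0,-0.8,0],[0,0,-0.8,0],[0,0,-0.8,0],[0,0,-0.8,0],[-0.5,0,-0.25,0],[-0.5,0,-0.25,0],[-0.5,0,-0.25,0],[-0.5,0,-0.25,0],[-0.48,0,-0.25,0]])

```text
time: 11.0
position: [0.515, -0.0592, 0.3012]
tool_rot: [3.141, -0.0, 0.388]
ft_force: [0.9, -1.0, 0.2]
width: 0.005
```

Call:
step_arm(steps=[[0,0,0,-1],[0,0,0,-1],[0,0,0,-1],[0,0,0,-1],[0,0,0,-1],[0,0,0,-1],[0,0,0,-1],[0,0,0,-1],[0,0,0,-1],[0,0,0,-1]], jaw=62)

```text
time: 12.25
position: [0.5156, -0.059, 0.3009]
tool_rot: [3.141, -0.0, 1.438]
ft_force: [-0.1, -0.4, -0.1]
width: 0.669
```

```bash
python3 - <<'E'
from h import *
W=env.get_image("wrist");cv2.imwrite("pics/w5.png",W["color"][:,:,::-1])
crop(env.get_image("side"),250,180,150,130,4,"d5.png")
crop(env.get_image("scene"),205,150,200,150,4,"s5.png")
o=env.get_obs();print(o["time"],o["position"],o["tool_rot"],o["qpos"],o["width"])
E
```

```text
12.4 [ 0.51561961 -0.05903773  0.30083385] [3.14133458e+00 2.83103630e-05 1.43295095e+00] [-1.63144216e-01 -2.35629790e-01  1.68138991e+00 -2.19436306e-05
  1.69557382e+00 -2.53015748e-02] 0.6638074282432314
```

View pics/w5.png

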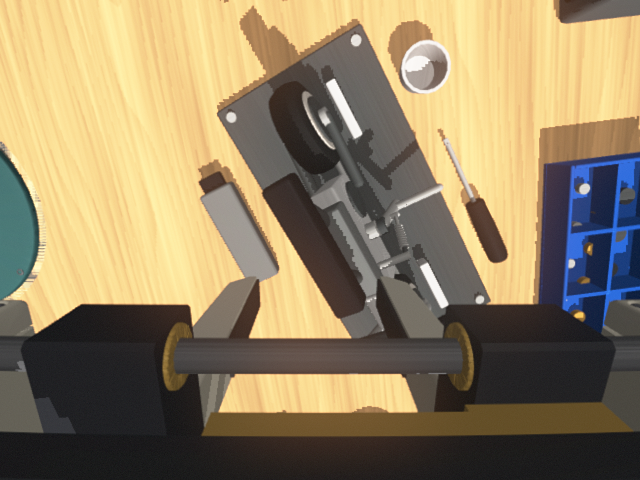

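View pics/d5.png

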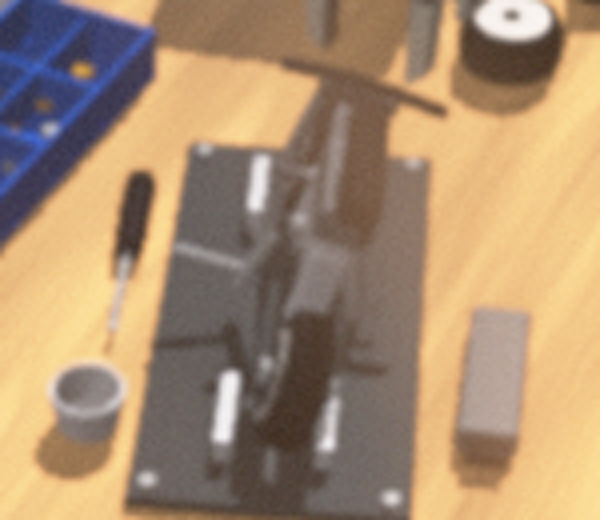

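View pics/s5.png

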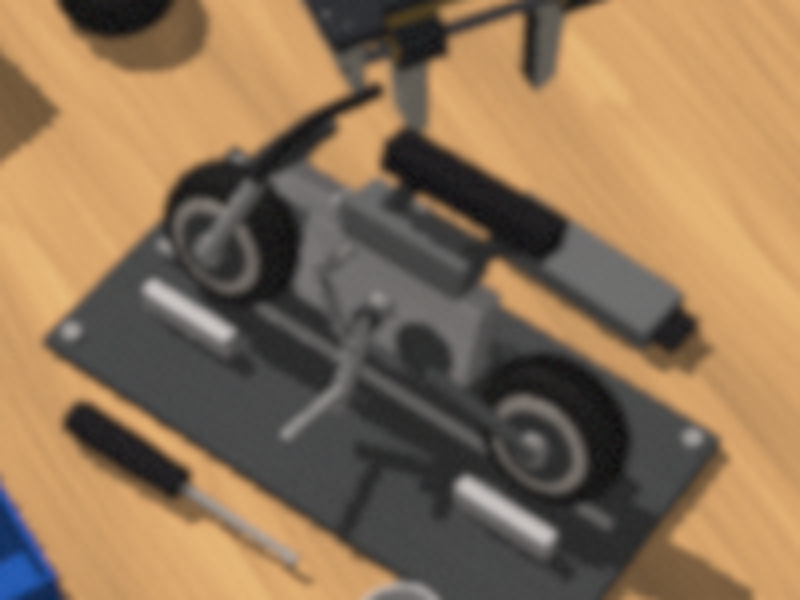

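The stand is down and the bike still leans. I'll check the kick angle, and refine the dock and rail positions using wrist corners (358,23), (220,111) and (490,300).

```bash
python3 - <<'E'
from h import *
np.set_printoptions(precision=4,suppress=True)
W=env.get_image("wrist");S=env.get_image("scene");D=env.get_image("side")
crop(W,205,10,200,150,4,"w5a.png");crop(W,240,160,200,150,4,"w5b.png")
th=.38;t=np.array([.5756,-.0722])
R=np.eye(3);R[:2,:2]=[[np.cos(th),-np.sin(th)],[np.sin(th),np.cos(th)]];o=np.array([*t,.02])
for u in [(358,23),(220,111),(490,300)]: print(R.T@(plane(W,u,.012)-o))
P,e=tri(S,(205+285/4,150+437/4),D,(250+178/4,180+246/4));print("tang tip",R.T@(P-o),e)
l=-.29
Rl=np.array([[np.cos(l),0,np.sin(l)],[0,1,0],[-np.sin(l),0,np.cos(l)]])
for k in(1.5,1.75): print("pred",Rl@[.095,.056*np.cos(.15-k),.075+.056*np.sin(.15-k)])
f=lambda p:R@Rl@np.array(p)+o
c=[f((x,y,z)) for x,y,z in [(-.013,.095,.19),(.013,.095,.19),(-.013,-.025,.19),(.013,-.025,.19),(.013,-.025,.166)]]
print("rail pred crop b",(proj(W,c)-[240,160])*4)
E
```

```text
[ 0.0967  0.1987 -0.008 ]
[-0.0935  0.1975 -0.008 ]
[ 0.0974 -0.1986 -0.008 ]
tang tip [ 0.0842 -0.005   0.0406] 0.004367095891716636
pred [0.0852 0.0123 0.0467]
pred [ 0.0856 -0.0016  0.0454]
rail pred crop b [[ 69.7873 124.484 ]
 [182.771   58.5605]
 [385.9892 639.6408]
 [499.6262 600.8322]
 [513.486  536.661 ]]
```

View pics/w5b.png

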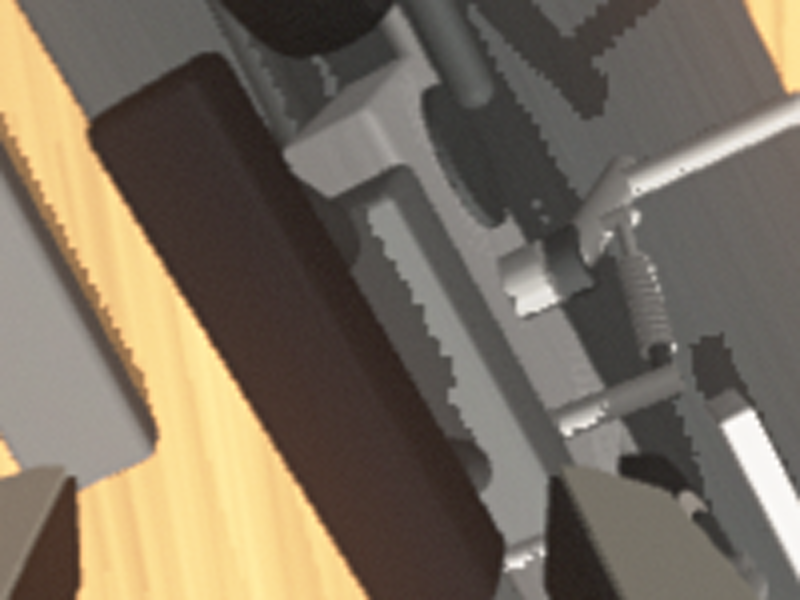

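Kick reads about 1.75, as predicted: the tang tip is at y ≈ -3 mm. The rail sits about 4 mm further to +x than predicted. I'll finish the twist, then descend around the rail.

Call:
step_arm(steps=[[0,0,0,-0.99],[0,0,0,-0.99],[0,0,0,-0.99],[0,0,0,-0.99],[0,0,0,-0.99],[0,0.12,0.2,0],[0,0,0.4,0],[0,0,0.4,0],[0,0,0.4,0],[0,0,0,0]])

```text
time: 13.8
position: [0.5196, -0.0572, 0.2429]
tool_rot: [-3.14, -0.001, 1.953]
ft_force: [0.7, -0.3, 0.8]
width: 0.667
```

```bash
python3 - <<'E'
from h import *
W=env.get_image("wrist");cv2.imwrite("pics/w6.png",W["color"][:,:,::-1])
crop(env.get_image("side"),250,160,150,130,4,"d6.png")
o=env.get_obs();print(o["time"],o["position"],o["tool_rot"],o["width"])
E
```

```text
13.9 [ 0.52010561 -0.05730461  0.24481448] [3.14152197e+00 7.43609273e-05 1.95277184e+00] 0.6692553274459467
```

View pics/w6.png

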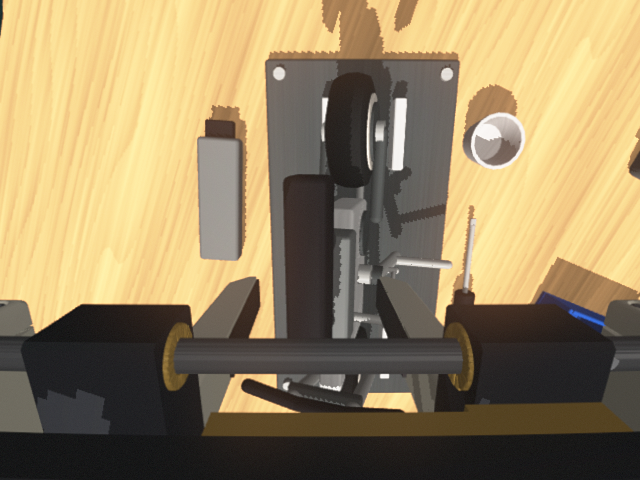

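View pics/d6.png

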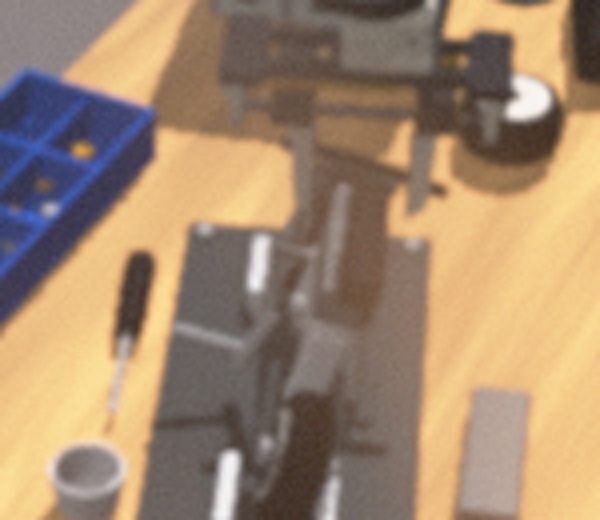

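```bash
python3 - <<'E'
from h import *
np.set_printoptions(precision=4,suppress=True)
W=env.get_image("wrist")
th=.38;t=np.array([.5756,-.0722]);R=np.array([[np.cos(th),-np.sin(th)],[np.sin(th),np.cos(th)]])
g=lambda u,z:R.T@(plane(W,u,z)[:2]-t)
print("tcp",R.T@(env.get_obs()["position"][:2]-t))
for u,z in [((266.5,61),.012),((459,61),.012),((274,400),.012),((435,391),.012),((284,180),.206),((331,180),.198),((286,300),.206),((334,300),.198),((318,290),.22)]: print(u,z,g(u,z))
crop(W,240,40,200,150,4,"w6c.png")
E
```

```text
tcp [-0.0459  0.0344]
(266.5, 61) 0.012 [-0.0979  0.1964]
(459, 61) 0.012 [0.0994 0.1976]
(274, 400) 0.012 [-0.1035 -0.2147]
(435, 391) 0.012 [ 0.1118 -0.2009]
(284, 180) 0.206 [-0.064   0.0922]
(331, 180) 0.198 [-0.0383  0.0915]
(286, 300) 0.206 [-0.0645  0.0218]
(334, 300) 0.198 [-0.0356  0.0181]
(318, 290) 0.22 [-0.0456  0.0343]
```

View pics/w6c.png

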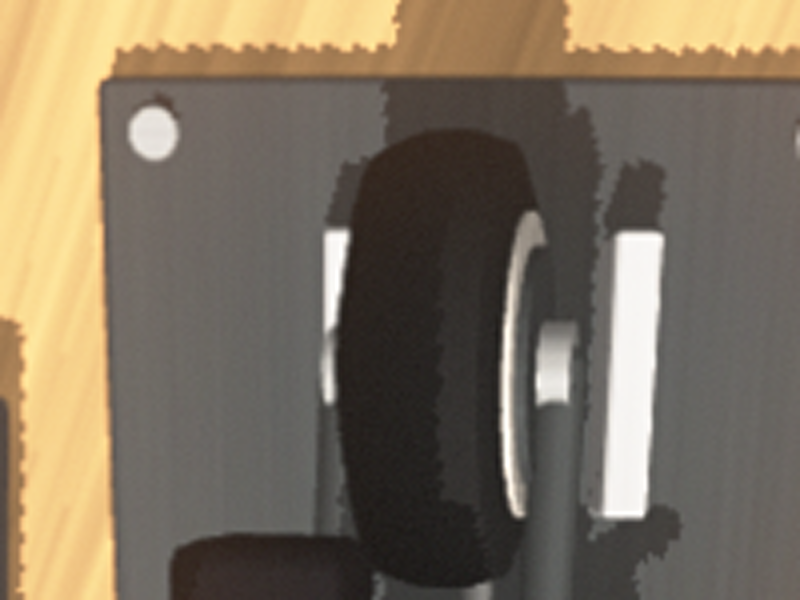

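Call:
step_arm(steps=[[0,-0.05,0.3,0],[0,0,0.3,0],[0,0,0.3,0],[0,0,0.3,0],[0,0,0.07,0],[0,0,0,0],[0,0,0,0],[0,0,0,0],[0,0,0,0],[0,0,0,0]])

```text
time: 15.2
position: [0.5183, -0.058, 0.1939]
tool_rot: [3.142, 0.0, 1.953]
ft_force: [-0.0, 0.6, 1.0]
width: 0.666
```

Call:
step_arm(steps=[[0,0,0,0],[0,0,0,0],[0,0,0,0],[0,0,0,0],[0,0,0,0],[0,0,0,0],[0,0,0,0],[0,0,0,0],[0,0,0,0],[0,0,0,0]], jaw=0, grip_force=12)

```text
time: 16.45
position: [0.5183, -0.058, 0.1939]
tool_rot: [3.141, 0.0, 1.953]
ft_force: [-0.6, -1.0, 3.3]
width: 0.327
```

```bash
python3 - <<'E'
from h import *
W=env.get_image("wrist");cv2.imwrite("pics/w7.png",W["color"][:,:,::-1])
crop(env.get_image("side"),250,160,150,150,4,"d7.png")
o=env.get_obs();print(o["time"],o["position"],o["tool_rot"],o["width"],o["ft_force"])
E
```

```text
16.55 [ 0.51826401 -0.05804006  0.19392593] [3.14153596e+00 4.85882526e-05 1.95298106e+00] 0.3262786071606812 [-1.19983994 -0.69415931  3.37932656]
```

View pics/w7.png

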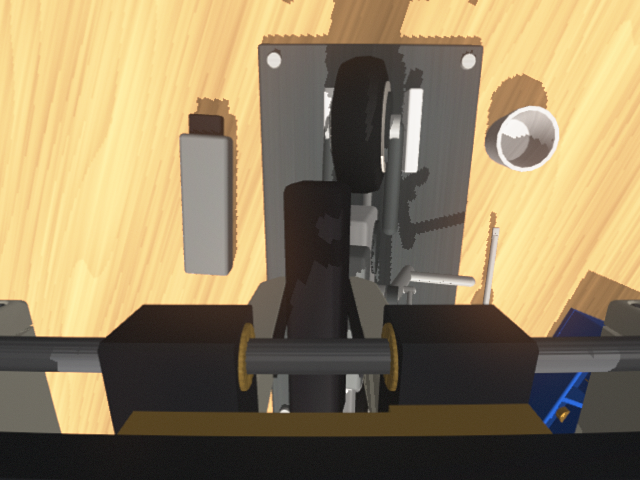

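View pics/d7.png

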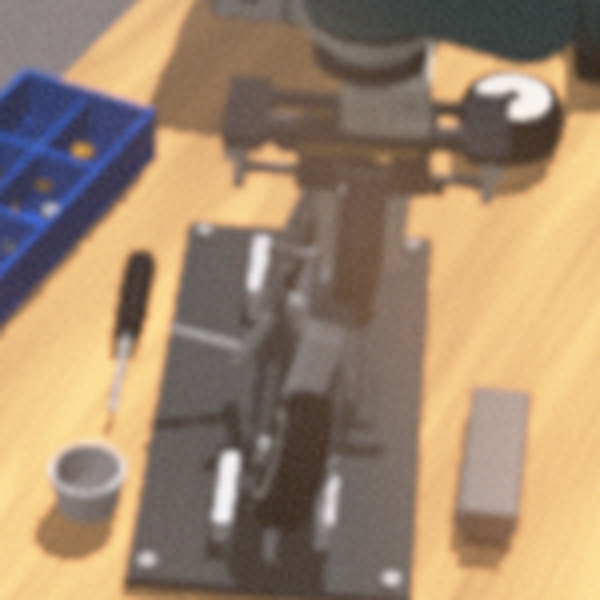

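Call:
step_arm(steps=[[0,0.1,-0.03,0],[0,0.1,-0.03,0],[0,0.1,-0.025,0],[0,0.1,-0.02,0],[0,0.1,-0.02,0],[0,0.1,-0.015,0],[0,0.1,-0.01,0],[0,0.1,-0.01,0],[0,0.1,-0.005,0],[0,0.1,-0.005,0]], grip_force=15)

```text
time: 17.8
position: [0.5556, -0.043, 0.2006]
tool_rot: [3.142, -0.0, 1.953]
ft_force: [0.4, -2.5, 1.5]
width: 0.281
```

```bash
python3 - <<'E'
from h import *
W=env.get_image("wrist");cv2.imwrite("pics/w8.png",W["color"][:,:,::-1])
crop(env.get_image("side"),250,160,150,150,4,"d8.png")
o=env.get_obs();print(o["time"],o["position"],o["tool_rot"],o["width"]*93,o["ft_force"])
E
```

```text
17.9 [ 0.55569803 -0.04292296  0.20057317] [ 3.14150673e+00 -8.95735585e-05  1.95320320e+00] 26.18085694925226 [ 0.24725876 -1.98457869  0.27732018]
```

View pics/w8.png

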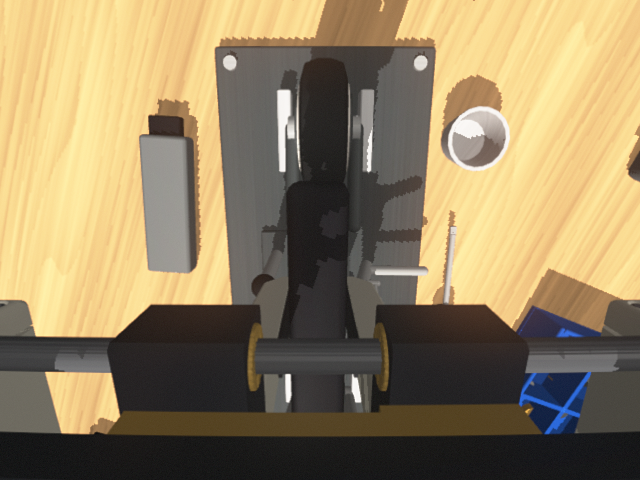

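View pics/d8.png

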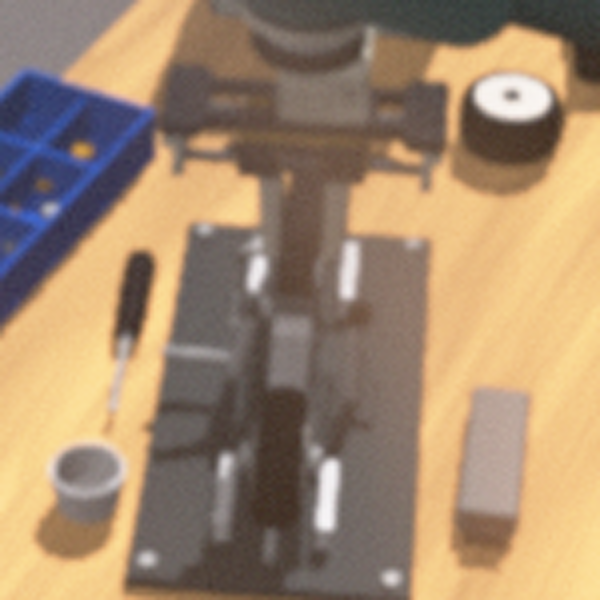

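```bash
python3 - <<'E'
from h import *
np.set_printoptions(precision=4,suppress=True)
W=env.get_image("wrist")
p=env.get_obs()["position"]
th=1.9532-np.pi/2
for th in (.38,.3824):
  R=np.array([[np.cos(th),-np.sin(th)],[np.sin(th),np.cos(th)]])
  g=lambda u,z:R.T@(plane(W,u,z)[:2]-p[:2])
  for u,z in [((217,47),.012),((435,47),.012),((230,62),.013),((421,62),.013),((278,130),.034),((373,130),.034)]: print(u,g(u,z))
crop(W,205,35,240,160,3,"w8c.png")
E
```

```text
(217, 47) [-0.0898  0.1632]
(435, 47) [0.1056 0.164 ]
(230, 62) [-0.0786  0.1506]
(421, 62) [0.0936 0.1512]
(278, 130) [-0.0345  0.0908]
(373, 130) [0.0493 0.091 ]
(217, 47) [-0.0894  0.1635]
(435, 47) [0.106  0.1637]
(230, 62) [-0.0782  0.1508]
(421, 62) [0.0939 0.151 ]
(278, 130) [-0.0343  0.0908]
(373, 130) [0.0495 0.0909]
```

View pics/w8c.png

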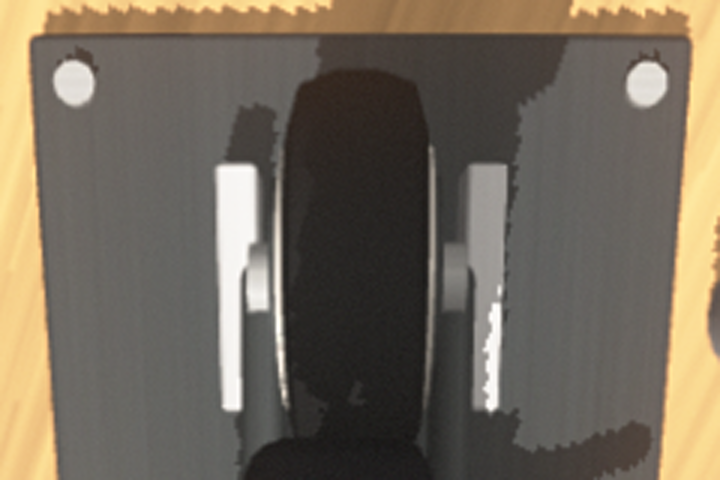

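By wrist, the plate centre is 7.6 mm further to +x than the rail, so the lean is about -0.043. Move the remaining ~7.5 mm, then firm up the grip.

Call:
step_arm(steps=[[0,0.04,-0.001,0],[0,0.04,-0.001,0],[0,0.04,-0.001,0],[0,0.03,0,0],[0,0.02,0,0],[0,0.015,0,0],[0,0,0,0],[0,0,0,0],[0,0,0,0],[0,0,0,0]])

```text
time: 19.2
position: [0.5622, -0.0404, 0.2008]
tool_rot: [-3.142, -0.0, 1.953]
ft_force: [-2.6, -2.3, 2.0]
width: 0.275
```

Call:
step_arm(steps=[[0,0,0,0],[0,0,0,0],[0,0,0,0],[0,0,0,0],[0,0,0,0],[0,0,0,0],[0,0,0,0],[0,0,0,0],[0,0,0,0],[0,0,0,0]], grip_force=30)

```text
time: 20.45
position: [0.5623, -0.0403, 0.2008]
tool_rot: [3.142, 0.0, 1.953]
ft_force: [-3.4, -2.0, 4.5]
width: 0.274
```

```bash
python3 - <<'E'
from h import *
np.set_printoptions(precision=4,suppress=True)
W=env.get_image("wrist")
o=env.get_obs();p=o["position"];print(o["time"],p,o["width"]*93,o["ft_force"])
th=.382
R=np.array([[np.cos(th),-np.sin(th)],[np.sin(th),np.cos(th)]])
g=lambda u,z:R.T@(plane(W,u,z)[:2]-p[:2])
for du in (0,): 
  # plate edge rows by brightness at row 52
  for r in (50,60,70):
    a=W["color"][r].astype(int); m=(a[:,0]-a[:,2])<40; xs=np.where(m[180:470])[0]+180
    print(r,xs.min(),xs.max(),(g((xs.min(),r),.012)+g((xs.max()+1,r),.012))/2)
cv2.imwrite("pics/w9.png",W["color"][:,:,::-1])
S=env.get_image("scene");crop(S,205,150,200,150,4,"s9.png")
crop(env.get_image("side"),240,160,160,150,4,"d9.png")
E
```

```text
20.5 [ 0.5622 -0.0403  0.2008] 25.566546130968028 [-3.7648 -1.9444  4.6484]
50 207 426 [-0.      0.1612]
60 208 426 [0.0004 0.1529]
70 209 425 [0.0004 0.1446]
```

View pics/w9.png

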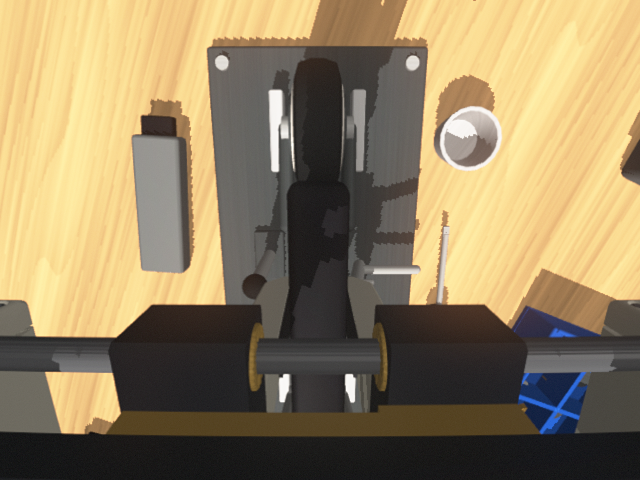

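View pics/d9.png

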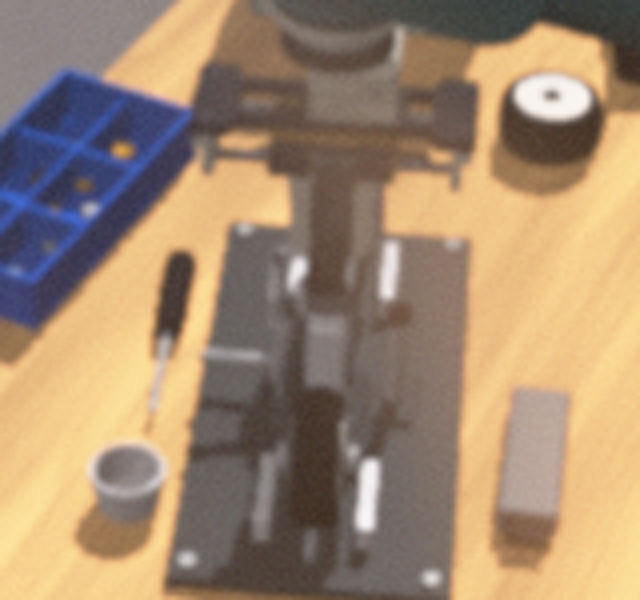

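View pics/s9.png

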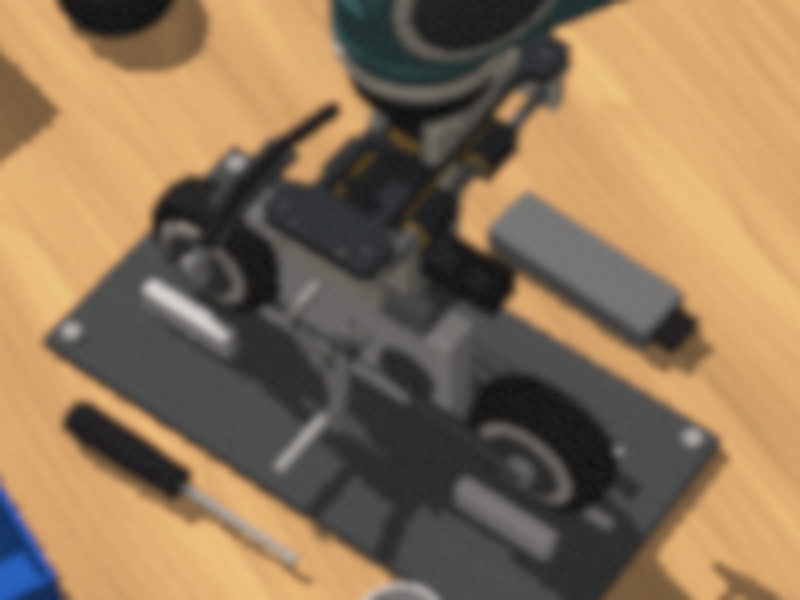

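The rail is within 0.5 mm of the plate's centre line and flat in the jaws, whose opening is 25.6 mm on the 26 mm rail. The stand is down, and the pot, driver and pack are where they were. Handing in.

```bash
python3 - <<'E'
from rig import env
print(env.hand_in())
E
```

```text
the job is handed in; nothing more can be done
None
```

The side stand is down and the motorcycle is upright, still held by the seat rail; I handed the job in at about 20.6 s of the 45 s allowed.

- **Side stand:** I pushed the tang down with the closed fingers while the bike leaned on its post at about -0.28 rad. It snapped over, and the triangulated tang tip was within about 5 mm of where a kick of 1.75 puts it.
- **Bringing it upright:** I gripped the rail with 12 N, moved it up along its arc at 15 N, then held it with 30 N. It stopped at upright, so the stand foot never took the bike.
- **Last checks:** The rail was centred over the dock within about 0.5 mm, which means a lean of roughly 0.00 rad. The jaws were flat on it with a 25.6 mm opening on the 26 mm rail. The wrist force read about 6 N.
- **Other objects:** The nut pot, screwdriver and pack_a looked unmoved in the pictures. I did not measure the other loose objects again, but the arm touched only the tang and the rail.
- **Disagreements:** The plate-corner fits from the different cameras differed by 3 to 7 mm, so the final centring relied on the wrist camera. The jaw opening at the first grip (30.4 mm) was slightly less than the lean predicted (31.6 mm), perhaps because of rounded rail edges.

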